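# Clear the resin chips and hold the index plunger out

### The arm

A 6-joint arm with a two-finger parallel gripper is mounted at the origin on the work surface. World frame = base frame: x ahead of the robot, y to its left, z up, the work surface at z = 0. Lengths are in m, angles in rad, forces in N, time in s.
With the tool pointing down it reaches from about 0.35 to 0.775 m from the base axis. Payload 7.3 kg.
Tool frame: the origin (TCP) lies at the very end of the fingers, on their centre line; the grasp point (between the pads) lies grip_depth behind it (grip_depth is the distance from the TCP to the grasp point, in m); z points along the fingers, y is the direction in which the jaws open and shut (so a half turn about z gives the same grasp; the last joint's range is limited). The gripper opens to 92 mm and grips with 3 to 60 N. Pads are 19 mm wide; open, the fingers measure 130 mm over their backs; the gripper's body (75 mm by 190 mm) begins 47 mm behind the grasp point.
Start: joints at [1, 0.342, 1.524, -0, 1.275, -0.146], TCP at [0.216, 0.478, 0.227] pointing down, gripper open.
Joint ranges: [-2.53, 2.53], [-0.77, 2.02], [0.04, 2.7], [-1, 4.14], [0.28, 2.66], [-3.11, 3.11]. Speed limits (rad/s): [2.57, 2.57, 3.14, 3.14, 3.14, 3.14].

### API

Orientations are given as a 3x3 rotation matrix whose columns are the frame's x, y, z axes.
In Python, from bench import state, capture, close_job, grip_depth gives the robot as it stands.
- The arm moves only by the tool play_rows, never from a script. Its argument "moves" is a list of rows, each a list of 7 numbers: the shift along the tool's x, y, z in units of 0.12 m (1.0 is 0.12 m), then the turn, a rotation vector about the tool's x, y, z in units of pi/2 rad (1.0 is pi/2 rad), then the gripper's target within -1 to 1 (shut at 1, half-way at 0, fully open at -1). In form: [[dx, dy, dz, ax, ay, az, claw], ...]. A call has 1 to 12 rows; each row shifts and turns the pose as measured when the row begins, along the tool's axes as they then stand; what a row does not reach is not made up. A row lasts 1/12 s, in which the tool goes at most 41.7 mm and 7.16 degrees, less where a joint would pass 70% of its speed; a pose out of reach is approached as far as the arm can. A call with a number of a shift or a turn outside -1 to 1 is refused whole. A call with a gripper value outside its range is refused whole. The fingers move at their own pace and stop on an object; "newtons" is the grip in N (left out, the last holds). Time passes only in rows, so rows that do not move let the fingers close. It gives the time, the measured TCP pose, the force and the opening at its end, in the units of the state.
- state(): the state, without advancing time (a new reading comes with each control period).
- capture(name): name is "scene" or "top"; returns a dict with "frame" (384x512x3 uint8, red, green, blue), "vfov" (degrees; the focal length in pixels is half the picture's height over the tangent of half this angle, whatever the lens; pixels are square), "cx", "cy" (the principal point, pixels), "R" (3x3) and "t" (3): a world point X has camera coordinates R X + t. Camera axes: x right, y down, z forward; pixel columns grow to the right and rows downward; lengths in m; the calibration is good to about 2 mm. A picture is of the moment at which its call begins. There is no depth.
- close_job(): hands the job in, once; it reports no verdict.
The state is a dict: "clock": time; "q": joint angles; "qvel": joint speeds; "tau": joint torques, N m; "tcp_pos": TCP position; "ee_rot": TCP orientation; "contact_force": force on the tool from outside, world axes, zero at the start; "wrist_torque": the same for the moment, N m; "opening": opening from 0.0 (shut) to 1.0 (fully open).
Only numpy, scipy, OpenCV 4.12 (cv2) and the standard library are available. Lean on these libraries where they do the work, as an engineer would, in place of code of your own. Each camera call takes 0.05 s, during which the arm holds its last target. There are 200 camera calls.

### The job

Using the scraper block and not the fingers, wipe all four loose resin chips off the fixture's plate into its catch tray, then stand the scraper back down on the bench clear of the fixture. Only then, so that no chip can drop into the hole, take the knob of the sprung index plunger, pull it straight up all the way to its stop and finish while still holding it there, with the pin clear of its seat hole. Leave the other things on the bench where they are.

Things in the scene. Friction and masses are not known exactly. Their poses are not given: they have to be found in the camera images.
- fixture: Fixed fixture. Origin on the bench under the middle of its aluminium plate (150 mm in x, 230 mm in y, top 30 mm above the bench); z up, -x side roughly towards the robot. Low grey catch tray along the plate's -x edge. At the +y end a grey post with an arm (x -18 to 18, y 48 to 112 mm, top 72 mm above the bench) carries the plunger
- wipe_area (a point): middle of the plate's open part, on its top face (fixture x 0, y -35, z 30 mm); axes as the fixture's. At the start the chips lie within 50 mm of it in y, from 56 mm in -x to 36 mm in +x. Plate edges are 75 mm away in -x (tray side) and in +x
- tray (a point): middle of the catch tray's floor, 4 mm above the bench (fixture x -117, y -35 mm); axes as the fixture's. Inside 82 mm in x (fixture x -157 to -75 mm), 174 mm in y, open at the top, outer walls 20 mm high; the plate's edge is its fourth wall
- seat_hole (a point): mouth of the pin's seat hole in the plate's top face (fixture x 0, y 65 mm, z 30 mm), 11 mm wide; the plunger's 8 mm steel pin sits 12 mm deep in it at the start
- plunger_knob (a point): centre of the plunger's black upright round knob, 30 mm across and 30 mm high, straight above the seat hole; at the start its centre is 99 mm above the bench and its underside 84 mm, over a 19 mm wide brass bushing whose top is at 81 mm
- plunger (a joint): how far the plunger is pulled straight up, m: 0 = pin home in its hole, 0.020 = fully back against its stop (pin tip 8 mm clear above the hole). A spring returns it: about 4 N at 0, 9 N at 0.020; it does not latch
- scraper_center (a point): centre (32 mm above its underside) of the plastic scraper block, an upside-down T standing on the bench, about 140 g: foot 34 mm in its x, 110 mm in its y, 14 mm high; above it an upright grip ridge 20 mm thick in x, 62 mm long in y, its top 64 mm above the underside. It wipes along its x, foot flat on the plate
- chip0_center (a point): centre of a loose black resin chip about 16 x 11 x 8 mm, 10 g, on the plate at the start
- chip1_center (a point): centre of a loose black resin chip about 13 x 13 x 7 mm, 10 g, on the plate at the start
- chip2_center (a point): centre of a loose black resin chip about 18 x 10 x 8 mm, 10 g, on the plate at the start
- chip3_center (a point): centre of a loose black resin chip about 12 x 11 x 9 mm, 10 g, on the plate at the start
- dish: glass dish, 90 mm across, 16 mm high; origin under its centre; leave alone
- mount: black resin specimen mount, disc 35 mm across, 22 mm high; origin under its centre; leave alone
- eyepiece: black microscope eyepiece standing upright, 36 mm across, 56 mm high; origin under its centre; leave alone
- oil: small amber bottle, 32 mm across, 60 mm high; origin under its centre; leave alone
- slidebox: white slide box 85 x 50 x 30 mm; origin under its centre; leave alone
- beaker: glass beaker, 60 mm across, 75 mm high; origin under its centre; leave alone
- objective: steel microscope objective standing upright, 24 mm across, 40 mm high; origin under its centre; leave alone
Mind the look-alikes: they are no part of the job. What is shaped like the part that bears scraper_center but green or orange is not meant.

How it is judged:
On the way, in this order (a step that is already met when the one before it is completed fails the run):
1. the scraper is picked up in the fingers (height (world z) of scraper_center above 0.045 m and contact force between the fingers and scraper above 1 N), for 0.1 s.
2. all four chips lie in the catch tray (x of chip0_center in the frame of fixture between -0.159 and -0.073 m and y of chip0_center in the frame of fixture between -0.125 and 0.055 m and height (world z) of each of chip0_center, chip1_center, chip2_center, chip3_center below 0.026 m and x of chip1_center in the frame of fixture between -0.159 and -0.073 m and y of chip1_center in the frame of fixture between -0.125 and 0.055 m and x of chip2_center in the frame of fixture between -0.159 and -0.073 m and y of chip2_center in the frame of fixture between -0.125 and 0.055 m and x of chip3_center in the frame of fixture between -0.159 and -0.073 m and y of chip3_center in the frame of fixture between -0.125 and 0.055 m), for 0.2 s.
3. the scraper is back down on the bench, let go and clear of the fixture (height (world z) of scraper_center below 0.04 m and contact force between scraper and fixture below 0.2 N and contact force between scraper and the fingers below 0.1 N and linear speed of scraper below 0.02 m/s), for 0.2 s.
At the end, for the whole second after the job is handed in: The plunger is held by the fingers within 3 mm of its 20 mm stop, all four chips lie in the catch tray and the scraper rests on the bench, let go and not touching the fixture (all of step 2 and all of step 3 and value of joint plunger above 0.017 m and contact force between the fingers and plunger above 2 N and contact force between plunger and scraper below 0.1 N and velocity of joint plunger below 0.01 m/s); the arm keeps its last pose, push and grip.
It fails at once if the fingers push a chip (contact force between the fingers and chip0 above 0.3 N or contact force between the fingers and chip1 above 0.3 N or contact force between the fingers and chip2 above 0.3 N or contact force between the fingers and chip3 above 0.3 N).
It fails at once if the plunger is pulled (over 4 mm) while a chip is still on the plate (value of joint plunger above 0.004 m and height (world z) of any of chip0_center, chip1_center, chip2_center, chip3_center above 0.03 m).
It fails at once if another thing on the bench is moved by more than 30 mm (distance of any of dish, mount, eyepiece, oil, slidebox, beaker, objective from where it was at the start of the episode above 0.03 m).
It also fails if it takes over 58 s, if anything falls off the work surface, if the arm or the gripper's body presses on something with over 40 N, if the wrist force passes 120 N, or if a joint passes its speed limit or range.

## Working session

There is one attempt and no reset: what is moved stays moved. The work goes in short steps, Python scripts to look and compute and a tool call to move; the robot and the scene stay as the last step left them, time stands still between calls to the robot, and variables do not carry over. Pictures are saved under pics/ and viewed, about 8 in all and at most 12, crops included, and the job is handed in when it is done.

Besides the shell and the picture viewer there is one more tool, called after "Emit:" by a JSON object that holds its "fn" and its "kwargs", one argument or row to a line. play_rows: Moves the arm, as the interface text tells. Shifts and turns lie within -1 to 1; 1 stands for 0.12 m of shift or pi/2 rad of turn. Its arguments: {"type":"object","properties":{"moves":{"type":"array","items":{"type":"array","items":{"type":"number"}}},"newtons":{"type":"number"}},"required":["moves"]}

```bash
mkdir -p pics; ls; cat > h.py <<'E'
import numpy as np, cv2
from bench import state, capture, close_job, grip_depth
def f(c): return c["frame"].shape[0]/2/np.tan(np.radians(c["vfov"])/2)
def ray(c,u,v,z):
    R=np.array(c["R"]);t=np.array(c["t"]);o=-R.T@t
    d=R.T@np.array([(u-c["cx"])/f(c),(v-c["cy"])/f(c),1.]); return o+d*(z-o[2])/d[2]
def pix(c,X):
    p=np.array(c["R"])@np.array(X)+np.array(c["t"]); return p[:2]/p[2]*f(c)+[c["cx"],c["cy"]]
def save(c,n,s=1,box=None):
    i=c["frame"][:,:,::-1]
    if box: i=i[box[1]:box[3],box[0]:box[2]]
    cv2.imwrite("pics/"+n+".png",cv2.resize(i,None,fx=s,fy=s,interpolation=cv2.INTER_CUBIC))
E
python3 - <<'E'
from h import *
import pickle
print(grip_depth,state())
for n in("scene","top"):
    c=capture(n);save(c,n+"0",1.5);pickle.dump(c,open(n+".pkl","wb"));print(n,f(c),c["cx"],c["cy"],-np.array(c["R"]).T@c["t"],c["R"])
E
```

```text
pics
0.0188 {'clock': 0.0, 'q': array([ 9.99982592e-01,  3.42716402e-01,  1.52503398e+00, -5.16373876e-07,
        1.27535664e+00, -1.46007555e-01]), 'qvel': array([ 1.54472233e-03,  4.21068231e-05,  2.10521201e-03, -5.09506488e-04,
       -3.12289383e-03, -1.58177667e-03]), 'tau': array([-1.24036437e-04, -4.31223679e+01, -2.44216937e+01,  7.16327643e-02,
        5.57912013e-02, -8.66563755e-05]), 'tcp_pos': array([0.21613945, 0.47800256, 0.22604231]), 'ee_rot': array([[-9.11118604e-01,  4.12143446e-01, -8.17823354e-04],
       [ 4.12144199e-01,  9.11117739e-01, -1.27454992e-03],
       [ 2.19835968e-04, -1.49832730e-03, -9.99998853e-01]]), 'contact_force': array([ 0.18548133,  0.01683279, -1.26134983]), 'wrist_torque': array([ 0.01865506,  0.00539553, -0.03105375]), 'opening': 0.9980692455347309}
scene 366.34323006101545 255.67005891305152 185.25882844692055 [1.29784335 0.39939457 0.79005114] [[-0.48210595  0.87604838 -0.01063456]
 [ 0.54607106  0.29097684 -0.78558187]
 [-0.68511331 -0.38454092 -0.61866633]]
top 395.09341675983495 253.809095428536 188.73427498618258 [ 0.27075537 -0.05030235  1.45723539] [[-0.0165229  -0.99981195 -0.01015145]
 [-0.98318549  0.01809311 -0.18171111]
 [ 0.18186061  0.00697837 -0.98329956]]
```

View pics/scene0.png

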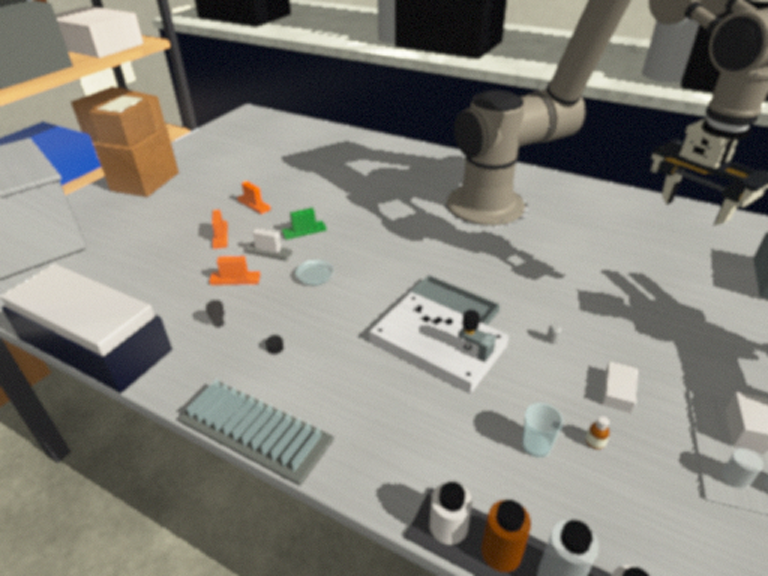

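View pics/top0.png

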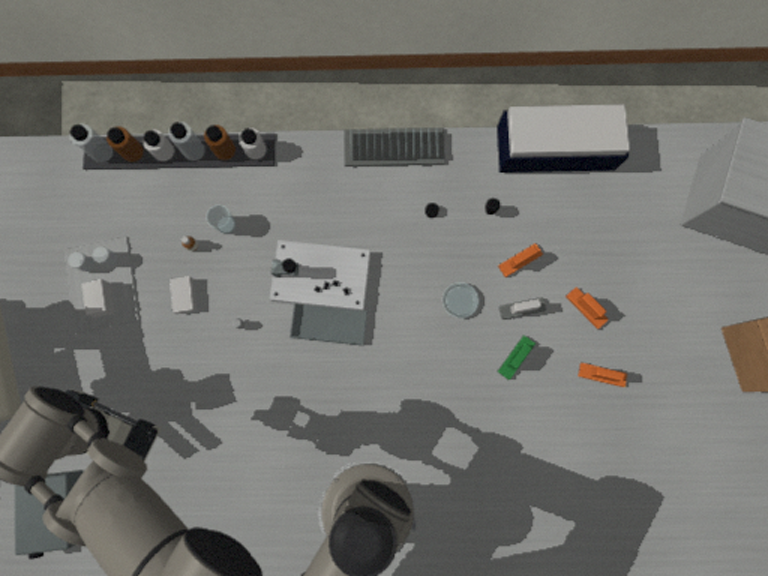

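The top picture has five T-blocks (1.5x pixels): green (518,357), orange (521,260), (587,308) and (603,375), and white-grey (523,308). The white-grey one, at (267,243) in the scene view, is the only one that isn't green or orange, so it is the scraper. I'll confirm that in a crop and measure it.

```bash
python3 - <<'E'
from h import *
import pickle
T=pickle.load(open("top.pkl","rb"));S=pickle.load(open("scene.pkl","rb"))
a=cv2.resize(T["frame"][150:240,170:260],(400,400),interpolation=cv2.INTER_CUBIC)
b=cv2.resize(T["frame"][160:250,290:380],(400,400),interpolation=cv2.INTER_CUBIC)
cv2.imwrite("pics/crop.png",np.hstack([a,b])[:,:,::-1])
hsv=cv2.cvtColor(T["frame"],cv2.COLOR_RGB2HSV)
# plate
def con(x0,y0,x1,y1,m):
    k=np.zeros(m.shape,np.uint8);k[y0:y1,x0:x1]=m[y0:y1,x0:x1]*255
    c,_=cv2.findContours(k,cv2.RETR_EXTERNAL,cv2.CHAIN_APPROX_NONE);return max(c,key=cv2.contourArea)
V=hsv[:,:,2]
for n,box in(("plate",(170,150,260,240)),("scraper",(325,190,370,220))):
    x0,y0,x1,y1=box; print(n,np.percentile(V[y0:y1,x0:x1],[5,25,50,75,95]))
for th in(190,205,220):
    c=con(170,150,260,240,V>th);r=cv2.minAreaRect(c);print(th,r)
    w=np.array([ray(T,u,v,.03)[:2] for u,v in cv2.boxPoints(r)]);print(w.round(4).tolist(),w.mean(0),[np.linalg.norm(w[i]-w[i-1]) for i in range(4)])
    c=con(325,190,370,220,V>th);r=cv2.minAreaRect(c)
    w=np.array([ray(T,u,v,.064)[:2] for u,v in cv2.boxPoints(r)]);print("ridge",r,w.round(4).tolist(),w.mean(0))
E
```

```text
plate [ 82. 104. 140. 146. 173.]
scraper [ 79.45 134.   141.   143.   161.  ]Traceback (most recent call last):
  File "<stdin>", line 16, in <module>
  File "<stdin>", line 11, in con
ValueError: max() iterable argument is empty
```

View pics/crop.png

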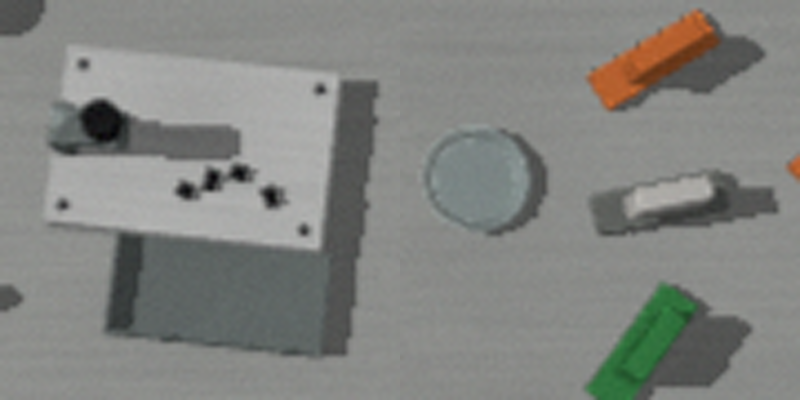

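The crop confirms it: white ridge on a grey foot, at about (665,200) in the crop. The plate corners are at about (67,45), (338,75), (322,248) and (45,222), with the chips in a group at (185–275,170–200).

```bash
cat > m.py <<'E'
from h import *
import pickle
T=pickle.load(open("top.pkl","rb"));S=pickle.load(open("scene.pkl","rb"))
def con(m,x0,y0,x1,y1):
    k=np.zeros(m.shape,np.uint8);k[y0:y1,x0:x1]=m[y0:y1,x0:x1]*255
    return [c for c in cv2.findContours(k,cv2.RETR_EXTERNAL,cv2.CHAIN_APPROX_NONE)[0]]
big=lambda l:max(l,key=cv2.contourArea)
V=T["frame"].max(2)
def rect(c,z):
    w=np.array([ray(T,u,v,z)[:2] for u,v in c.reshape(-1,2)],np.float32)
    return cv2.minAreaRect(w*1000)
for th in (152,157,162):
    print(th,"plate",rect(big(con(V>th,170,150,260,240)),.03),"ridge",rect(big(con(V>th,325,190,370,220)),.064))
print("foot",rect(big(con((V<128)|(V>157),325,190,353,220)),.014))
print("knob top",[rect(c,.114) for c in con(V<50,175,165,215,190) if cv2.contourArea(c)>20])
print("chips",[rect(c,.034) for c in con(V<70,205,183,240,200)])
Vs=S["frame"].max(2)
print("knob scene", [cv2.boundingRect(c) for c in con(Vs<50,300,200,325,225)])
E
python3 m.py
```

```text
152 plate ((561.4671630859375, 111.48167419433594), (229.77981567382812, 149.45733642578125), 82.67646026611328) ridge ((470.6076965332031, -381.367919921875), (17.379032135009766, 65.99990844726562), 11.091724395751953)
157 plate ((561.2816772460938, 111.15247344970703), (228.7744598388672, 147.96080017089844), 82.6334457397461) ridge ((470.3514404296875, -381.8821105957031), (16.054763793945312, 63.3234977722168), 10.312409400939941)
162 plate ((561.35498046875, 111.217041015625), (227.47219848632812, 147.0349578857422), 82.74288177490234) ridge ((469.70050048828125, -384.1917419433594), (12.562017440795898, 59.01113510131836), 10.326316833496094)
foot ((464.76171875, -366.97662353515625), (41.45756912231445, 78.28316497802734), 10.910856246948242)
knob top [((564.6950073242188, 172.0208282470703), (31.98409080505371, 26.638164520263672), 62.29371643066406)]
chips [((517.4757690429688, 46.07113265991211), (11.649133682250977, 6.532563209533691), 25.800107955932617), ((521.9453125, 115.78182983398438), (10.547830581665039, 7.786268711090088), 44.998504638671875), ((529.8884887695312, 94.72327423095703), (7.333630084991455, 11.168816566467285), 88.95040130615234), ((537.191162109375, 71.6889877319336), (9.940305709838867, 8.258773803710938), 63.45530700683594)]
knob scene [(309, 208, 10, 12)]
```

```bash
cat >> h.py <<'E'
FC=np.array([.5613,.1112]);FY=np.radians(-7.3)
def fix(x,y,z): return np.array([FC[0]+np.cos(FY)*x-np.sin(FY)*y,FC[1]+np.sin(FY)*x+np.cos(FY)*y,z])
def tofix(p): d=np.array(p[:2])-FC; return np.array([np.cos(FY)*d[0]+np.sin(FY)*d[1],-np.sin(FY)*d[0]+np.cos(FY)*d[1]])
def need(P,yaw):
    "remaining shift in tool axes (units of .12) and turn about tool axes (units of pi/2); yaw = world angle of tool y"
    from scipy.spatial.transform import Rotation as Ro
    s=state();R=s["ee_rot"];y=np.array([np.cos(np.radians(yaw)),np.sin(np.radians(yaw)),0]);z=np.array([0,0,-1.]);G=np.c_[np.cross(y,z),y,z]
    print("shift now-axes",(R.T@(np.array(P)-s["tcp_pos"])/.12).round(3),"shift goal-axes",(G.T@(np.array(P)-s["tcp_pos"])/.12).round(3),"turn",(Ro.from_matrix(R.T@G).as_rotvec()/(np.pi/2)).round(3),"tcp",s["tcp_pos"].round(4),"F",s["contact_force"].round(1),"t",round(s["clock"],2),"op",round(s["opening"],3))
E
python3 -c "
from h import *
need([.47,-.382,.12],10.5)"
```

```text
shift now-axes [-4.881 -5.657  0.891] shift goal-axes [-7.433  0.774  0.884] turn [-0.001  0.     0.613] tcp [0.2162 0.478  0.2261] F [-0.5 -0.5 -0. ] t 0.1 op 1.0
```

Emit:
{"fn": "play_rows", "kwargs": {
  "moves": [
    [0, 0, 0, 0, 0, 0.077, 0],
    [0, 0, 0, 0, 0, 0.077, 0],
    [0, 0, 0, 0, 0, 0.077, 0],
    [0, 0, 0, 0, 0, 0.077, 0],
    [0, 0, 0, 0, 0, 0.077, 0],
    [0, 0, 0, 0, 0, 0.077, 0],
    [0, 0, 0, 0, 0, 0.077, 0],
    [0, 0, 0, 0, 0, 0.077, 0]
  ],
  "newtons": 40
}}

```text
clock: 0.77
tcp_pos: [0.2149, 0.4762, 0.2226]
ee_rot: [[-0.148, 0.989, -0.005], [0.989, 0.148, -0.008], [-0.007, -0.006, -1.0]]
contact_force: [0.9, -0.2, -0.5]
opening: 0.513
```

```bash
python3 -c "
from h import *
need([.45,.1,.226],10.5)
need([.47,-.382,.12],10.5)"
```

```text
shift now-axes [-3.391  1.473 -0.013] shift goal-axes [-3.439  1.355 -0.029] turn [-0.004  0.005 -0.022] tcp [0.2149 0.4762 0.2226] F [ 0.9 -0.2 -0.5] t 0.77 op 0.513
shift now-axes [-7.381  1.049  0.902] shift goal-axes [-7.419  0.787  0.855] turn [-0.004  0.005 -0.022] tcp [0.2149 0.4762 0.2226] F [ 0.9 -0.2 -0.5] t 0.77 op 0.513
```

Emit:
{"fn": "play_rows", "kwargs": {
  "moves": [
    [-0.28, 0.12, 0, 0, 0, -0.02, 0],
    [-0.28, 0.12, 0, 0, 0, 0, 0],
    [-0.28, 0.12, 0, 0, 0, 0, 0],
    [-0.28, 0.12, 0, 0, 0, 0, 0],
    [-0.28, 0.12, 0, 0, 0, 0, 0],
    [-0.28, 0.12, 0, 0, 0, 0, 0],
    [-0.28, 0.12, 0, 0, 0, 0, 0],
    [-0.28, 0.12, 0, 0, 0, 0, 0],
    [-0.28, 0.12, 0, 0, 0, 0, 0],
    [-0.28, 0.12, 0, 0, 0, 0, 0],
    [-0.28, 0.12, 0, 0, 0, 0, 0],
    [-0.28, 0.12, 0, 0, 0, 0, 0]
  ]
}}

```text
clock: 1.77
tcp_pos: [0.4563, 0.096, 0.22]
ee_rot: [[-0.179, 0.984, -0.012], [0.984, 0.179, -0.009], [-0.007, -0.013, -1.0]]
contact_force: [0.3, 1.4, -0.9]
opening: 0.497
```

```bash
python3 -c "
from h import *
need([.47,-.382,.12],10.5)"
```

```text
shift now-axes [-3.933 -0.591  0.869] shift goal-axes [-3.937 -0.614  0.833] turn [-0.008  0.005 -0.002] tcp [0.4563 0.096  0.22  ] F [ 0.3  1.4 -0.9] t 1.77 op 0.497
```

Emit:
{"fn": "play_rows", "kwargs": {
  "moves": [
    [-0.33, -0.05, 0.06, -0.008, 0.005, 0, 0],
    [-0.33, -0.05, 0.07, 0, 0, 0, 0],
    [-0.33, -0.05, 0.07, 0, 0, 0, 0],
    [-0.33, -0.05, 0.07, 0, 0, 0, 0],
    [-0.33, -0.05, 0.07, 0, 0, 0, 0],
    [-0.33, -0.05, 0.07, 0, 0, 0, 0],
    [-0.33, -0.05, 0.07, 0, 0, 0, 0],
    [-0.33, -0.05, 0.07, 0, 0, 0, 0],
    [-0.33, -0.05, 0.07, 0, 0, 0, 0],
    [-0.33, -0.05, 0.07, 0, 0, 0, 0],
    [-0.33, -0.05, 0.07, 0, 0, 0, 0],
    [-0.25, -0.03, 0.07, 0, 0, 0, 0]
  ]
}}

```text
clock: 2.77
tcp_pos: [0.4703, -0.3855, 0.1162]
ee_rot: [[-0.178, 0.984, 0.002], [0.984, 0.178, 0.004], [0.003, 0.002, -1.0]]
contact_force: [0.4, 0.4, 0.1]
opening: 0.498
```

```bash
python3 -c "
from h import *
need([.47,-.382,.025],10.5)
c=capture('scene');u,v=pix(c,[.47,-.382,.05]).astype(int);print(u,v);save(c,'s1',6,(u-50,v-50,u+50,v+50))
need([.47,-.382,.025],10.5)"
```

```text
shift now-axes [0.027 0.001 0.761] shift goal-axes [0.029 0.003 0.76 ] turn [ 0.001 -0.002 -0.003] tcp [ 0.4703 -0.3855  0.1162] F [0.4 0.4 0.1] t 2.77 op 0.498
178 158
shift now-axes [0.065 0.014 0.742] shift goal-axes [0.066 0.016 0.742] turn [ 0.001 -0.001 -0.005] tcp [ 0.4696 -0.3902  0.1141] F [-2.2 -3.6 -0.8] t 2.82 op 0.499
```

View pics/s1.png

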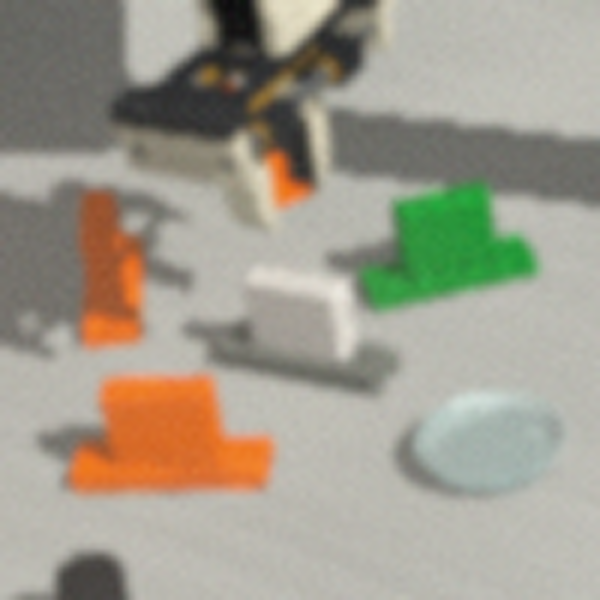

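The fingers hang above the white scraper, and the ridge is centred on crop pixel (300,310), matching the projected (300,300). Next I descend and grip.

Emit:
{"fn": "play_rows", "kwargs": {
  "moves": [
    [0.04, 0.01, 0, 0, 0, 0, 0],
    [0.02, 0.01, 0.1, 0, 0, 0, 0],
    [0, 0, 0.16, 0, 0, 0, 0],
    [0, 0, 0.16, 0, 0, 0, 0],
    [0, 0, 0.16, 0, 0, 0, 0],
    [0, 0, 0.12, 0, 0, 0, 0]
  ]
}}

```text
clock: 3.32
tcp_pos: [0.4706, -0.3818, 0.0278]
ee_rot: [[-0.171, 0.985, 0.002], [0.985, 0.171, 0.002], [0.001, 0.002, -1.0]]
contact_force: [-0.4, 0.3, 0.2]
opening: 0.498
```

```bash
python3 -c "
from h import *
need([.47,-.382,.025],10.5)"
```

```text
shift now-axes [-0.001 -0.005  0.024] shift goal-axes [-0.001 -0.005  0.024] turn [ 0.001 -0.001 -0.007] tcp [ 0.4706 -0.3818  0.0278] F [-0.4  0.3  0.2] t 3.32 op 0.498
```

Emit:
{"fn": "play_rows", "kwargs": {
  "moves": [
    [0, 0, 0.02, 0, 0, 0, 1],
    [0, 0, 0, 0, 0, 0, 1],
    [0, 0, 0, 0, 0, 0, 1],
    [0, 0, 0, 0, 0, 0, 1],
    [0, 0, 0, 0, 0, 0, 1],
    [0, 0, 0, 0, 0, 0, 1],
    [0, 0, 0, 0, 0, 0, 1],
    [0, 0, 0, 0, 0, 0, 1]
  ]
}}

```text
clock: 3.98
tcp_pos: [0.471, -0.3771, 0.0267]
ee_rot: [[-0.174, 0.985, 0.0], [0.985, 0.174, 0.004], [0.004, 0.001, -1.0]]
contact_force: [0.0, 0.6, -0.9]
opening: 0.218
```

Emit:
{"fn": "play_rows", "kwargs": {
  "moves": [
    [0, 0, -0.1, 0, 0, 0, 1],
    [0, 0, -0.2, 0, 0, 0, 1],
    [0, 0, -0.2, 0, 0, 0, 1],
    [0, 0, -0.2, 0, 0, 0, 1],
    [0, 0, -0.2, 0, 0, 0.066, 1],
    [0, 0, 0, 0, 0, 0.066, 1],
    [0, 0, 0, 0, 0, 0.066, 1],
    [0, 0, 0, 0, 0, 0, 1]
  ]
}}

```text
clock: 4.65
tcp_pos: [0.4709, -0.3783, 0.1471]
ee_rot: [[0.149, 0.989, 0.003], [0.989, -0.149, 0.001], [0.002, 0.003, -1.0]]
contact_force: [-0.0, -0.3, -2.6]
opening: 0.215
```

```bash
python3 -c "
from h import *
need(fix(.03,-.035,.13),-7.3)"
```

```text
shift now-axes [3.86  0.392 0.149] shift goal-axes [3.85  0.479 0.142] turn [ 0.002 -0.001 -0.014] tcp [ 0.4709 -0.3783  0.1471] F [-0.  -0.3 -2.6] t 4.65 op 0.215
```

Emit:
{"fn": "play_rows", "kwargs": {
  "moves": [
    [0.25, 0.03, 0, 0, 0, -0.014, 1],
    [0.32, 0.04, 0, 0, 0, 0, 1],
    [0.33, 0.04, 0, 0, 0, 0, 1],
    [0.33, 0.04, 0, 0, 0, 0, 1],
    [0.33, 0.04, 0, 0, 0, 0, 1],
    [0.33, 0.04, 0, 0, 0, 0, 1],
    [0.33, 0.04, 0, 0, 0, 0, 1],
    [0.33, 0.04, 0, 0, 0, 0, 1],
    [0.33, 0.04, 0, 0, 0, 0, 1],
    [0.33, 0.04, 0, 0, 0, 0, 1],
    [0.33, 0.04, 0, 0, 0, 0, 1],
    [0.2, 0.03, 0, 0, 0, 0, 1]
  ]
}}

```text
clock: 5.65
tcp_pos: [0.5785, 0.0723, 0.1521]
ee_rot: [[0.098, 0.995, 0.008], [0.995, -0.098, -0.004], [-0.004, 0.008, -1.0]]
contact_force: [0.2, -0.8, -1.1]
opening: 0.218
```

```bash
python3 -c "
from h import *
need(fix(.03,-.035,.075),-7.3)"
```

```text
shift now-axes [0.012 0.062 0.643] shift goal-axes [0.011 0.067 0.642] turn [0.005 0.002 0.019] tcp [0.5785 0.0723 0.1521] F [ 0.2 -0.8 -1.1] t 5.65 op 0.218
```

Emit:
{"fn": "play_rows", "kwargs": {
  "moves": [
    [0.02, 0.05, 0.05, 0.005, 0.002, 0.019, 1],
    [0, 0.02, 0.15, 0, 0, 0, 1],
    [0, 0, 0.15, 0, 0, 0, 1],
    [0, 0, 0.15, 0, 0, 0, 1],
    [0, 0, 0.07, 0, 0, 0, 1],
    [0, 0, 0, 0, 0, 0, 1]
  ]
}}

```text
clock: 6.15
tcp_pos: [0.5888, 0.0834, 0.0844]
ee_rot: [[0.098, 0.995, 0.004], [0.995, -0.098, 0.002], [0.002, 0.004, -1.0]]
contact_force: [-0.5, 0.3, -1.4]
opening: 0.214
```

```bash
python3 -c "
from h import *
c=capture('scene');u,v=pix(c,fix(0,-.035,.05)).astype(int);print(u,v);save(c,'s2',6,(u-50,v-50,u+50,v+50))
need(fix(.03,-.035,.058),-7.3)"
```

```text
283 213
shift now-axes [-0.091 -0.013  0.227] shift goal-axes [-0.091 -0.009  0.227] turn [ 0.003 -0.001  0.018] tcp [0.589  0.0834 0.0852] F [-0.6  0.3 -0.2] t 6.2 op 0.216
```

View pics/s2.png

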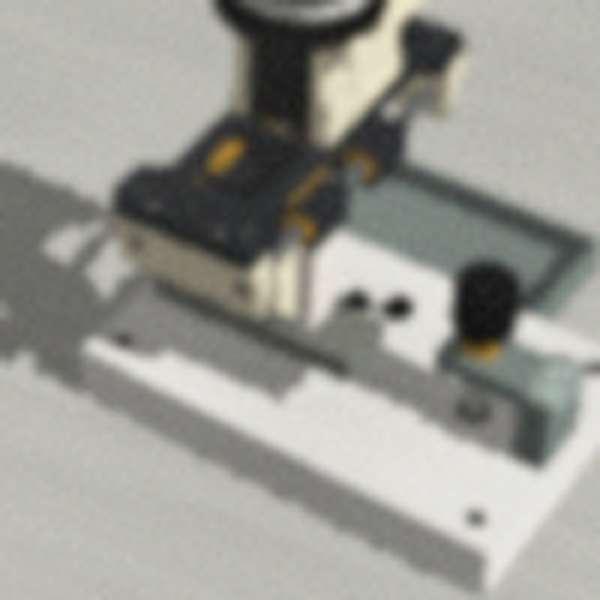

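The held scraper hovers over the plate behind the chips; its +y foot end is at about (385,325) and the chips show at (355,300) and (398,308). I correct y, then go down.

Emit:
{"fn": "play_rows", "kwargs": {
  "moves": [
    [-0.06, 0, 0, 0.003, 0, 0.018, 1],
    [-0.02, 0, 0.06, 0, 0, 0, 1],
    [0, 0, 0.06, 0, 0, 0, 1],
    [0, 0, 0.04, 0, 0, 0, 1],
    [0, 0, 0.02, 0, 0, 0, 1],
    [0, 0, 0, 0, 0, 0, 1]
  ]
}}

```text
clock: 6.7
tcp_pos: [0.5902, 0.0715, 0.0658]
ee_rot: [[0.129, 0.992, 0.006], [0.992, -0.129, 0.002], [0.003, 0.006, -1.0]]
contact_force: [-0.4, -0.1, -0.9]
opening: 0.216
```

```bash
python3 -c "
from h import *
need(fix(.03,-.033,.058),-7.3)
need(fix(-.09,-.033,.058),-7.3)"
```

```text
shift now-axes [ 0.023 -0.031  0.065] shift goal-axes [ 0.023 -0.031  0.065] turn [ 0.004 -0.002 -0.001] tcp [0.5902 0.0715 0.0658] F [-0.4 -0.1 -0.9] t 6.7 op 0.216
shift now-axes [ 0.021 -1.031  0.059] shift goal-axes [ 0.023 -1.031  0.065] turn [ 0.004 -0.002 -0.001] tcp [0.5902 0.0715 0.0658] F [-0.4 -0.1 -0.9] t 6.7 op 0.216
```

Emit:
{"fn": "play_rows", "kwargs": {
  "moves": [
    [0.02, 0, 0.03, 0.004, -0.002, 0, 1],
    [0, 0, 0.025, 0, 0, 0, 1],
    [0, 0, 0.02, 0, 0, 0, 1],
    [0, 0, 0.01, 0, 0, 0, 1]
  ]
}}

```text
clock: 7.03
tcp_pos: [0.591, 0.0744, 0.0551]
ee_rot: [[0.128, 0.992, -0.0], [0.992, -0.128, -0.0], [-0.0, -0.0, -1.0]]
contact_force: [0.8, 0.3, -1.8]
opening: 0.217
```

```bash
python3 -c "
from h import *
need(fix(-.09,-.033,.058),-7.3)"
```

```text
shift now-axes [-0.003 -1.034 -0.024] shift goal-axes [-0.002 -1.034 -0.024] turn [-0.     0.    -0.001] tcp [0.591  0.0744 0.0551] F [ 0.8  0.3 -1.8] t 7.03 op 0.217
```

Emit:
{"fn": "play_rows", "kwargs": {
  "moves": [
    [0, -0.06, -0.008, 0, 0, 0, 1],
    [0, -0.07, 0, 0, 0, 0, 1],
    [0, -0.07, 0, 0, 0, 0, 1],
    [0, -0.07, 0, 0, 0, 0, 1],
    [0, -0.07, 0, 0, 0, 0, 1],
    [0, -0.07, 0, 0, 0, 0, 1]
  ]
}}

```text
clock: 7.53
tcp_pos: [0.538, 0.0814, 0.056]
ee_rot: [[0.128, 0.992, -0.0], [0.992, -0.128, -0.0], [-0.0, -0.0, -1.0]]
contact_force: [-0.2, 0.1, -1.0]
opening: 0.217
```

```bash
python3 -c "
from h import *
need(fix(-.09,-.033,.058),-7.3)"
```

```text
shift now-axes [-0.004 -0.589 -0.017] shift goal-axes [-0.004 -0.589 -0.017] turn [-0.     0.    -0.001] tcp [0.538  0.0814 0.056 ] F [-0.2  0.1 -1. ] t 7.53 op 0.217
```

Emit:
{"fn": "play_rows", "kwargs": {
  "moves": [
    [0, -0.07, 0, 0, 0, 0, 1],
    [0, -0.07, 0, 0, 0, 0, 1],
    [0, -0.07, 0, 0, 0, 0, 1],
    [0, -0.07, 0, 0, 0, 0, 1],
    [0, -0.07, 0, 0, 0, 0, 1],
    [0, -0.07, 0, 0, 0, 0, 1],
    [0, -0.05, 0, 0, 0, 0, 1],
    [0, -0.04, 0, 0, 0, 0, 1]
  ]
}}

```text
clock: 8.2
tcp_pos: [0.4673, 0.0906, 0.0582]
ee_rot: [[0.127, 0.992, 0.001], [0.992, -0.127, -0.0], [-0.0, 0.001, -1.0]]
contact_force: [-0.4, 0.1, -0.9]
opening: 0.212
```

```bash
python3 -c "
from h import *
need(fix(-.09,-.033,.058),-7.3)
c=capture('scene');u,v=pix(c,fix(-.05,-.0,.03)).astype(int);print(u,v);save(c,'s3',6,(u-50,v-50,u+50,v+50))"
```

```text
shift now-axes [-0.005  0.005  0.002] shift goal-axes [-0.005  0.005  0.002] turn [0. 0. 0.] tcp [0.4673 0.0906 0.0582] F [-0.4  0.1 -0.9] t 8.2 op 0.212
301 213
```

View pics/s3.png

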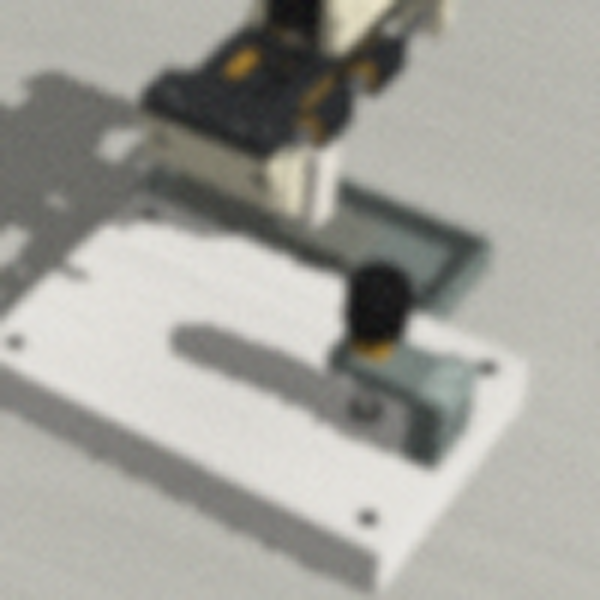

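No chips are left on the visible plate; the scraper foot is past the tray edge. Next I lift, move aside and check the tray.

Emit:
{"fn": "play_rows", "kwargs": {
  "moves": [
    [0, 0, -0.1, 0, 0, 0, 1],
    [0, 0, -0.2, 0, 0, 0, 1],
    [0, 0, -0.25, 0, 0, 0, 1],
    [-0.3, 0, -0.2, 0, 0, 0, 1],
    [-0.33, 0, 0, 0, 0, 0, 1],
    [-0.33, 0, 0, 0, 0, 0, 1],
    [-0.33, 0, 0, 0, 0, 0, 1],
    [-0.33, 0, 0, 0, 0, 0, 1],
    [-0.33, 0, 0, 0, 0, 0, 1]
  ]
}}

```text
clock: 9.0
tcp_pos: [0.4377, -0.1423, 0.1538]
ee_rot: [[0.112, 0.994, 0.006], [0.994, -0.112, -0.002], [-0.002, 0.006, -1.0]]
contact_force: [0.7, 0.7, -1.2]
opening: 0.215
```

```bash
python3 -c "
from h import *
need([.47,-.38,.13],10.5)
c=capture('top');u,v=pix(c,fix(-.05,0,.03)).astype(int);print(u,v);save(c,'t4',6,(u-45,v-45,u+45,v+45))
k=c['frame'].max(2);k=(k<55).astype(np.uint8)
for q in cv2.findContours(k,cv2.RETR_EXTERNAL,cv2.CHAIN_APPROX_NONE)[0]:
    p=q.reshape(-1,2).mean(0)
    if abs(p-[u,v]).max()<45: print(p.round(1),len(q),tofix(ray(c,*p,.008)).round(3))"
```

```text
shift now-axes [-1.938  0.487  0.205] shift goal-axes [-1.997 -0.097  0.198] turn [ 0.004  0.002 -0.188] tcp [ 0.4377 -0.1423  0.1538] F [ 0.7  0.7 -1.2] t 9.0 op 0.215
210 195
[215.7 211.1] 10 [-0.102 -0.022]
[228.2 208.4] 5 [-0.087 -0.067]
[221.8 206.8] 5 [-0.084 -0.043]
[211.  206.5] 6 [-0.087 -0.003]
[192.6 177.1] 24 [0.016 0.081]
```

View pics/t4.png

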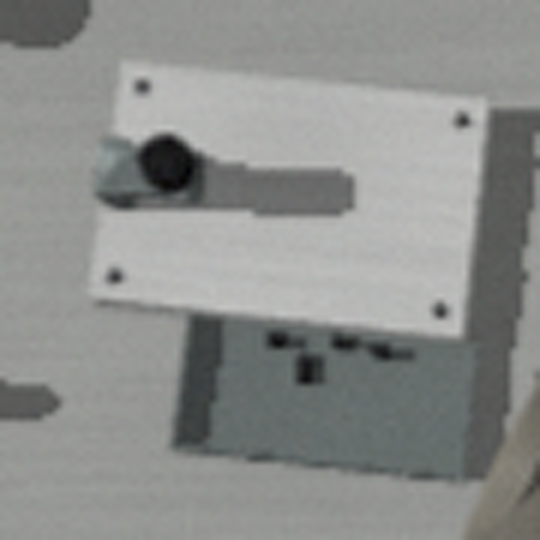

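All four chips lie in the tray, at crop (283,340), (310,370), (345,340) and (390,352), and the plate is bare. Now the scraper goes back to its spot.

Emit:
{"fn": "play_rows", "kwargs": {
  "moves": [
    [-0.1, 0, 0, 0.004, 0.002, -0.063, 1],
    [-0.15, 0, 0, 0, 0, -0.063, 1],
    [-0.2, 0, 0, 0, 0, -0.062, 1],
    [-0.25, 0, 0, 0, 0, 0, 1],
    [-0.25, 0, 0, 0, 0, 0, 1],
    [-0.25, 0, 0, 0, 0, 0, 1],
    [-0.25, 0, 0, 0, 0, 0, 1],
    [-0.25, 0, 0, 0, 0, 0, 1],
    [-0.1, 0, 0, 0, 0, 0, 1]
  ]
}}

```text
clock: 9.8
tcp_pos: [0.4664, -0.3742, 0.1551]
ee_rot: [[-0.185, 0.983, 0.002], [0.983, 0.185, -0.004], [-0.005, 0.001, -1.0]]
contact_force: [-0.6, -0.3, 0.1]
opening: 0.217
```

```bash
python3 -c "
from h import *
need([.471,-.378,.027],10.5)"
```

```text
shift now-axes [-0.033  0.03   1.068] shift goal-axes [-0.038  0.032  1.068] turn [0.001 0.003 0.002] tcp [ 0.4664 -0.3742  0.1551] F [-0.6 -0.3  0.1] t 9.8 op 0.217
```

Emit:
{"fn": "play_rows", "kwargs": {
  "moves": [
    [0, 0.02, 0.1, 0, 0.003, 0, 1],
    [0, 0.01, 0.2, 0, 0, 0, 1],
    [0, 0, 0.25, 0, 0, 0, 1],
    [0, 0, 0.2, 0, 0, 0, 1],
    [0, 0, 0.12, 0, 0, 0, 1],
    [0, 0, 0.05, 0, 0, 0, 1],
    [0, 0, 0, 0, 0, 0, 1]
  ]
}}

```text
clock: 10.38
tcp_pos: [0.4708, -0.371, 0.0358]
ee_rot: [[-0.182, 0.983, 0.001], [0.983, 0.182, 0.003], [0.003, 0.001, -1.0]]
contact_force: [0.1, 1.4, -1.6]
opening: 0.216
```

```bash
python3 -c "
from h import *
need([.471,-.378,.027],10.5)"
```

```text
shift now-axes [-0.058 -0.009  0.073] shift goal-axes [-0.057 -0.009  0.073] turn [ 0.001 -0.002 -0.   ] tcp [ 0.4708 -0.371   0.0358] F [ 0.1  1.4 -1.6] t 10.38 op 0.216
```

Emit:
{"fn": "play_rows", "kwargs": {
  "moves": [
    [-0.03, 0, 0.03, 0, 0, 0, 1],
    [0, 0, 0.02, 0, 0, 0, 1],
    [0, 0, 0.015, 0, 0, 0, 1],
    [0, 0, 0.01, 0, 0, 0, 1]
  ]
}}

```text
clock: 10.72
tcp_pos: [0.4729, -0.3741, 0.0281]
ee_rot: [[-0.183, 0.983, 0.003], [0.983, 0.183, 0.001], [0.001, 0.003, -1.0]]
contact_force: [-0.6, -0.7, -0.1]
opening: 0.217
```

```bash
python3 -c "
from h import *
need([.471,-.378,.027],10.5)"
```

```text
shift now-axes [-0.029 -0.022  0.009] shift goal-axes [-0.029 -0.022  0.009] turn [ 0.002 -0.     0.001] tcp [ 0.4729 -0.3741  0.0281] F [-0.6 -0.7 -0.1] t 10.72 op 0.217
```

Emit:
{"fn": "play_rows", "kwargs": {
  "moves": [
    [0, 0, 0.015, 0, 0, 0, 1],
    [0, 0, 0.01, 0, 0, 0, 1],
    [0, 0, 0, 0, 0, 0, 0],
    [0, 0, 0, 0, 0, 0, 0],
    [0, 0, 0, 0, 0, 0, 0],
    [0, 0, 0, 0, 0, 0, 0],
    [0, 0, -0.1, 0, 0, 0, 0],
    [0, 0, -0.2, 0, 0, 0, 0],
    [0, 0, -0.3, 0, 0, 0, 0],
    [0, 0, -0.3, 0, 0, 0, 0],
    [0, 0, -0.3, 0, 0, 0, 0],
    [0, 0, -0.1, 0, 0, 0, 0]
  ]
}}

```text
clock: 11.72
tcp_pos: [0.4712, -0.3734, 0.19]
ee_rot: [[-0.182, 0.983, 0.001], [0.983, 0.182, 0.003], [0.003, 0.001, -1.0]]
contact_force: [0.6, -1.1, 0.7]
opening: 0.499
```

```bash
python3 -c "
from h import *
c=capture('scene');u,v=pix(c,[.471,-.378,.03]).astype(int);print(u,v);save(c,'s5',6,(u-50,v-50,u+50,v+50))
need(fix(0,.065,.2),-7.3)"
```

```text
180 163
shift now-axes [ 4.353  1.638 -0.066] shift goal-axes [ 4.645  0.228 -0.075] turn [ 0.002 -0.001  0.198] tcp [ 0.4716 -0.3737  0.191 ] F [ 0.7 -0.3  2.6] t 11.77 op 0.5
```

View pics/s5.png

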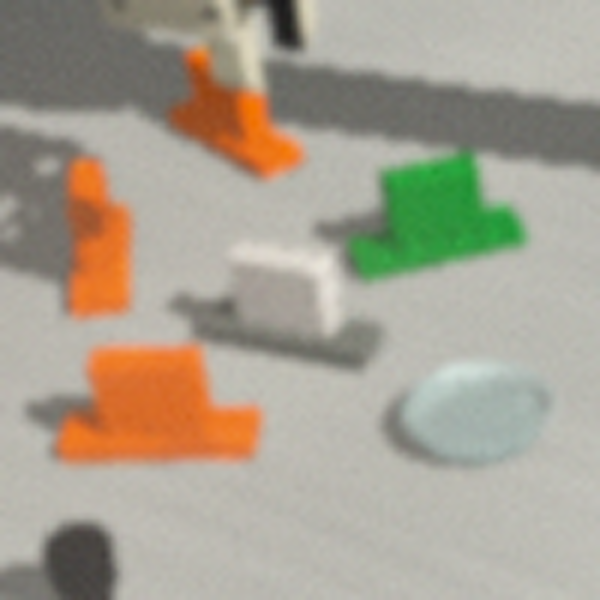

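The white scraper stands upright on the bench, let go, at crop (290,310), with the green and orange blocks and the dish undisturbed. Next the knob.

Emit:
{"fn": "play_rows", "kwargs": {
  "moves": [
    [0, 0, -0.05, 0, 0, 0.066, -0.4],
    [0, 0, 0, 0, 0, 0.066, -0.4],
    [0.2, 0, 0, 0, 0, 0.066, -0.4],
    [0.33, 0.01, 0, 0, 0, 0, -0.4],
    [0.33, 0.02, 0, 0, 0, 0, -0.4],
    [0.33, 0.02, 0, 0, 0, 0, -0.4],
    [0.33, 0.02, 0, 0, 0, 0, -0.4],
    [0.33, 0.02, 0, 0, 0, 0, -0.4],
    [0.33, 0.02, 0, 0, 0, 0, -0.4],
    [0.33, 0.02, 0, 0, 0, 0, -0.4],
    [0.33, 0.02, 0, 0, 0, 0, -0.4],
    [0.33, 0.02, 0, 0, 0, 0, -0.4]
  ]
}}

```text
clock: 12.77
tcp_pos: [0.544, 0.0065, 0.2048]
ee_rot: [[0.158, 0.987, 0.011], [0.987, -0.158, -0.009], [-0.007, 0.013, -1.0]]
contact_force: [1.7, -1.6, 0.4]
opening: 0.699
```

```bash
python3 -c "
from h import *
import pickle
T=pickle.load(open('top.pkl','rb'));S=pickle.load(open('scene.pkl','rb'))
for c,b in((T,(175,165,215,190)),(S,(300,200,325,225))):
    k=np.zeros(c['frame'].shape[:2],np.uint8);k[b[1]:b[3],b[0]:b[2]]=c['frame'].max(2)[b[1]:b[3],b[0]:b[2]]<60
    q=max(cv2.findContours(k,0,1)[0],key=cv2.contourArea);M=cv2.moments(q);p=(M['m10']/M['m00'],M['m01']/M['m00']);print(p,cv2.boundingRect(q),pix(c,fix(0,.065,.099)),pix(c,fix(0,.065,.114)),[ray(c,*p,z).round(4) for z in(.099,.106)])
need(fix(0,.065,.14),-7.3)"
```

```text
(192.92011019283746, 177.22865013774103) (188, 173, 11, 9) [192.17090287 176.55765748] [191.4668429  175.64498709] [array([0.5671, 0.173 , 0.099 ]), array([0.5656, 0.1719, 0.106 ])]
(313.6448087431694, 213.0528233151184) (309, 207, 11, 13) [314.45343014 214.23458068] [314.93892935 210.19964874] [array([0.5661, 0.1719, 0.099 ]), array([0.5735, 0.1742, 0.106 ])]
shift now-axes [ 1.429 -0.019  0.53 ] shift goal-axes [1.426 0.032 0.54 ] turn [ 0.008  0.004 -0.02 ] tcp [0.544  0.0065 0.2048] F [ 1.7 -1.6  0.4] t 12.77 op 0.699
```

Emit:
{"fn": "play_rows", "kwargs": {
  "moves": [
    [0.3, 0, 0, 0.008, 0.004, -0.02, -0.4],
    [0.3, 0, 0.04, 0, 0, 0, -0.4],
    [0.3, 0, 0.08, 0, 0, 0, -0.4],
    [0.25, 0, 0.1, 0, 0, 0, -0.4],
    [0.15, 0, 0.1, 0, 0, 0, -0.4],
    [0.02, 0, 0.1, 0, 0, 0, -0.4],
    [0, 0, 0, 0, 0, 0, -0.4]
  ]
}}

```text
clock: 13.35
tcp_pos: [0.5642, 0.1813, 0.1563]
ee_rot: [[0.115, 0.993, 0.005], [0.993, -0.115, 0.002], [0.003, 0.004, -1.0]]
contact_force: [-0.6, -0.0, -0.8]
opening: 0.699
```

```bash
python3 -c "
from h import *
need([.568,.1735,.085],-7.3)"
```

```text
shift now-axes [-0.063  0.036  0.594] shift goal-axes [-0.061  0.04   0.594] turn [ 0.003 -0.002  0.008] tcp [0.5642 0.1813 0.1563] F [-0.6 -0.  -0.8] t 13.35 op 0.699
```

Emit:
{"fn": "play_rows", "kwargs": {
  "moves": [
    [-0.05, 0.03, 0, 0.003, -0.002, 0.008, -0.4],
    [-0.01, 0.01, 0.05, 0, 0, 0, -0.4],
    [0, 0, 0.1, 0, 0, 0, -0.4],
    [0, 0, 0.12, 0, 0, 0, -0.4],
    [0, 0, 0.1, 0, 0, 0, -0.4],
    [0, 0, 0.06, 0, 0, 0, -0.4],
    [0, 0, 0.02, 0, 0, 0, -0.4]
  ]
}}

```text
clock: 13.93
tcp_pos: [0.5719, 0.167, 0.1055]
ee_rot: [[0.136, 0.991, 0.007], [0.991, -0.136, -0.001], [0.0, 0.007, -1.0]]
contact_force: [0.2, 0.2, 0.7]
opening: 0.701
```

```bash
python3 -c "
from h import *
need([.568,.1735,.085],-7.3)
c=capture('scene');u,v=pix(c,fix(0,.065,.1)).astype(int);print(u,v);save(c,'s6',6,(u-45,v-45,u+45,v+45))"
```

```text
shift now-axes [ 0.049 -0.041  0.171] shift goal-axes [ 0.05  -0.039  0.171] turn [ 0.004 -0.    -0.006] tcp [0.5719 0.167  0.1055] F [0.2 0.2 0.7] t 13.93 op 0.701
314 213
```

View pics/s6.png

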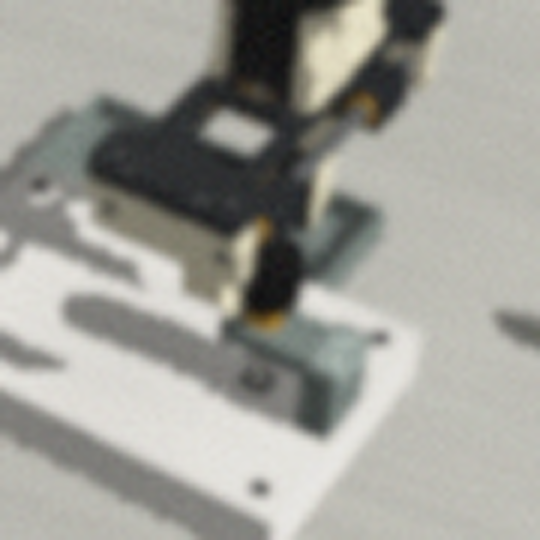

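The fingers straddle the knob at crop (272,275), about 6 mm short in +y. I correct that, go down and close.

Emit:
{"fn": "play_rows", "kwargs": {
  "moves": [
    [0.035, -0.03, 0.03, 0.004, 0, -0.006, -0.4],
    [0.01, -0.01, 0.06, 0, 0, 0, -0.4],
    [0, 0, 0.05, 0, 0, 0, -0.4],
    [0, 0, 0.03, 0, 0, 0, -0.4]
  ]
}}

```text
clock: 14.32
tcp_pos: [0.5695, 0.1726, 0.0864]
ee_rot: [[0.127, 0.992, 0.005], [0.992, -0.127, 0.001], [0.001, 0.005, -1.0]]
contact_force: [0.0, 0.9, -0.4]
opening: 0.699
```

```bash
python3 -c "
from h import *
need([.568,.1735,.085],-7.3)"
```

```text
shift now-axes [ 0.005 -0.013  0.012] shift goal-axes [ 0.005 -0.013  0.012] turn [ 0.003 -0.001 -0.   ] tcp [0.5695 0.1726 0.0864] F [ 0.   0.9 -0.4] t 14.32 op 0.699
```

Emit:
{"fn": "play_rows", "kwargs": {
  "moves": [
    [0, -0.005, 0.01, 0, 0, 0, 1],
    [0, 0, 0, 0, 0, 0, 1],
    [0, 0, 0, 0, 0, 0, 1],
    [0, 0, 0, 0, 0, 0, 1],
    [0, 0, 0, 0, 0, 0, 1],
    [0, 0, 0, 0, 0, 0, 1],
    [0, 0, 0, 0, 0, 0, 1],
    [0, 0, 0, 0, 0, 0, 1]
  ],
  "newtons": 50
}}

```text
clock: 14.98
tcp_pos: [0.5686, 0.1732, 0.0845]
ee_rot: [[0.127, 0.992, 0.004], [0.992, -0.127, 0.001], [0.001, 0.004, -1.0]]
contact_force: [0.1, -0.2, -1.6]
opening: 0.314
```

Emit:
{"fn": "play_rows", "kwargs": {
  "moves": [
    [0, 0, -0.03, 0, 0, 0, 1],
    [0, 0, -0.03, 0, 0, 0, 1],
    [0, 0, -0.03, 0, 0, 0, 1],
    [0, 0, -0.03, 0, 0, 0, 1],
    [0, 0, -0.03, 0, 0, 0, 1]
  ]
}}

```text
clock: 15.4
tcp_pos: [0.5685, 0.1732, 0.1012]
ee_rot: [[0.127, 0.992, 0.003], [0.992, -0.127, 0.001], [0.001, 0.003, -1.0]]
contact_force: [3.5, 0.4, -9.0]
opening: 0.313
```

```bash
python3 -c "
from h import *
need([.568,.1735,.1045],-7.3)"
```

```text
shift now-axes [ 0.002 -0.005 -0.027] shift goal-axes [ 0.002 -0.005 -0.027] turn [ 0.002 -0.001  0.   ] tcp [0.5685 0.1732 0.1012] F [ 3.5  0.4 -9. ] t 15.4 op 0.313
```

Lifted 16.7 mm at 9 N. Now on to the stop in small steps.

Emit:
{"fn": "play_rows", "kwargs": {
  "moves": [
    [0, 0, -0.02, 0, 0, 0, 1],
    [0, 0, -0.02, 0, 0, 0, 1],
    [0, 0, -0.02, 0, 0, 0, 1]
  ]
}}

```text
clock: 15.65
tcp_pos: [0.5684, 0.1731, 0.1048]
ee_rot: [[0.127, 0.992, 0.001], [0.992, -0.127, 0.001], [0.001, 0.001, -1.0]]
contact_force: [12.0, 3.2, -33.4]
opening: 0.311
```

Emit:
{"fn": "play_rows", "kwargs": {
  "moves": [
    [0, 0, -0.02, 0, 0, 0, 1],
    [0, 0, -0.02, 0, 0, 0, 1]
  ]
}}

```text
clock: 15.82
tcp_pos: [0.5684, 0.1731, 0.1047]
ee_rot: [[0.127, 0.992, -0.002], [0.992, -0.127, 0.001], [0.0, -0.002, -1.0]]
contact_force: [9.2, 3.1, -22.8]
opening: 0.317
```

Emit:
{"fn": "play_rows", "kwargs": {
  "moves": [
    [0, 0, -0.01, 0, 0, 0, 1],
    [0, 0, -0.01, 0, 0, 0, 1],
    [0, 0, -0.01, 0, 0, 0, 1]
  ]
}}

```text
clock: 16.07
tcp_pos: [0.5684, 0.1731, 0.1046]
ee_rot: [[0.127, 0.992, -0.004], [0.992, -0.127, 0.0], [-0.0, -0.004, -1.0]]
contact_force: [6.1, 1.8, -17.4]
opening: 0.316
```

```bash
python3 -c "
from h import *
c=capture('scene');need([.568,.1735,.1045],-7.3)
u,v=pix(c,fix(0,.065,.1)).astype(int);save(c,'s7',6,(u-45,v-45,u+45,v+45))
c=capture('top');need([.568,.1735,.1045],-7.3)"
```

```text
shift now-axes [ 0.003 -0.004  0.001] shift goal-axes [ 0.003 -0.004  0.001] turn [-0.003  0.    -0.   ] tcp [0.5685 0.1731 0.1046] F [  5.7   2.1 -17. ] t 16.12 op 0.311
shift now-axes [ 0.002 -0.004  0.001] shift goal-axes [ 0.002 -0.004  0.001] turn [-0.003  0.    -0.   ] tcp [0.5685 0.1731 0.1047] F [  6.    1.5 -17.1] t 16.17 op 0.315
```

View pics/s7.png

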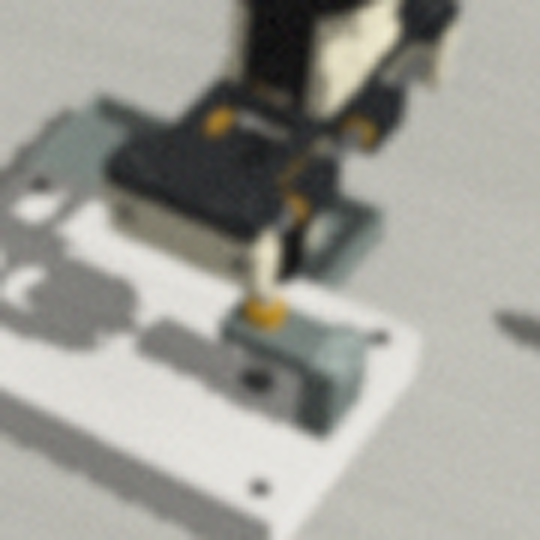

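The knob is raised between the fingers at about (288,250), the brass bushing shows at (265,315), and the pin has left the hole at (258,378). The 17 N pull is well above the 9 N spring and the height is steady, so the plunger is against its stop.

```bash
python3 -c "
from h import *
print(close_job())"
```

```text
the job is handed in; nothing more can be done
None
```

I wiped all four chips into the tray with the scraper in one stroke. The scraper went back on the bench at about its original spot, well clear of the fixture. I then took the plunger knob, pulled it up to its stop, and handed the job in while holding it there at about 16 s of the 58 s allowed.

- **Chips:** the top picture after the wipe showed all four in the tray (fixture x -84 to -102 mm, y -3 to -67 mm) and the plate bare. Their height was not measured, and I did not view the tray again after gripping the knob.
- **Scraper:** the picture after release showed it upright and let go, with the green and orange blocks and the dish undisturbed. I did not re-measure the other bench items.
- **Plunger:** the knob rose about 20 mm and the height held steady. The pull was 17 N, against about 9 N of spring force at the stop, and the last picture showed the pin clear of its hole. The side force was about 6 N.
- **Disagreement:** the two camera views and the plate-based estimate of the knob position differed by about 3 mm. I used a value in between, and the fingers closed on it at about 29 mm, against the knob's 30 mm.

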